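Gauge two eyepiece sleeves and hold the marking guide open

ROBOT

A 6-joint arm with a two-finger parallel gripper is mounted at the origin on the work surface. World frame = base frame: x ahead of the robot, y to its left, z up, the work surface at z = 0. Lengths are in m, angles in rad, forces in N, time in s.
With the tool pointing down it reaches from about 0.375 to 0.9 m from the base axis. Payload 3.1 kg.
Tool frame: the origin (TCP) lies on the centre line of the jaws, within the pads' length; the fingertips stand 25 mm ahead of it and the grasp point (between the pads) lies 6 mm ahead of it; z points along the fingers, y is the line along which they close (so a half turn about z gives the same grasp; the last joint's range is limited). The gripper opens to 87 mm and grips with 3 to 60 N. Pads are 19 mm wide; open, the fingers measure 117 mm over their backs; the gripper's body (75 mm by 190 mm) begins 51 mm behind the grasp point.
Start: joints at [-1.28, 0.527, 1.433, -0, 1.181, -0.178], TCP at [0.283, -0.557, 0.214] pointing down, gripper open.
Joint ranges: [-3.08, 3.08], [-0.75, 2.2], [0.22, 2.44], [-1.43, 4.57], [0, 2.65], [-2.85, 2.85]. Speed limits (rad/s): [2.79, 2.79, 3.14, 3.14, 3.14, 3.14].

INTERFACE

Orientations are given as a unit quaternion [x, y, z, w].
In Python, from workcell import arm, cams gives the robot as it stands. The module is installed in compiled form; this text tells all that it offers.
- The arm moves only by the tool jog_arm, never from a script. Its argument "motion" is one flat list of numbers, 7 for each row, row after row: the shift along the tool's x, y, z in mm, then the turn, a rotation vector about the tool's x, y, z in rad, then the opening, from 0 (shut) to 1 (fully open). In form: [x, y, z, wx, wy, wz, grip, x, y, z, wx, wy, wz, grip, ...]. A call has exactly 5 rows; each row shifts and turns the commanded pose from where the row before left it, along the tool's axes as they then stand; what a row does not reach is not made up. A row lasts 1/12 s, in which the tool goes at most 41.7 mm and 7.16 degrees, less where a joint would pass 70% of its speed; a pose out of reach is approached as far as the arm can. A call is refused whole if a number of a shift passes 41.7 or a number of a turn 0.125, either way. A call with a gripper value outside its range is refused whole. The fingers move at their own pace and stop on an object; "force" is the grip in N (left out, the last holds). Time passes only in rows, so rows that do not move let the fingers close, or fill a call up. It gives the time, the measured TCP pose, the force, the opening and the grip force at its end, in the units of the state.
- arm.sense(): the state, without advancing time (a new reading comes with each control period).
- cams.camera(name): name is "scene" or "top" or "wrist"; returns a dict with "color" (400x640x3 uint8, red, green, blue), "K" (3x3 intrinsics, pixels), "k1" (the pictures are not rectified: a ray, as slopes to the right and down, at radius r is drawn at 1 + k1 r^2 times it, then the intrinsics apply), "R" (3x3) and "t" (3): a world point X has camera coordinates R X + t. Camera axes: x right, y down, z forward; pixel columns grow to the right and rows downward; lengths in m; the calibration is good to about 2 mm. A picture is of the moment at which its call begins. There is no depth.
- arm.hand_in(): hands the job in; it is judged then, once.
The state is a dict: "time": time; "joints": joint angles; "qvel": joint speeds; "joint_efforts": joint torques, N m; "tcp_pos": TCP position; "orientation": TCP orientation; "ft_force": force on the tool from outside, world axes, zero at the start; "torque": the same for the moment, N m; "gripper_width": opening from 0.0 (shut) to 1.0 (fully open); "finger_force": force on a finger pad.
Only numpy, scipy, OpenCV 4.12 (cv2) and the standard library are available. Lean on these libraries where they do the work, as an engineer would, in place of code of your own. Each camera call takes 0.05 s, during which the arm holds its last target. There are 200 camera calls.

TASK

Two microscope eyepiece sleeves look alike from outside, but only one fits the jig's gauge pin: slide that one fully home on the pin and leave it there, and put the one that is too tight in the grey reject tray. Then pull the jig's spring slide out by its black grip until its pointer is at the scribed mark, with its eye over the sleeve, and finish while still holding it there, so that I can mark the sleeve. Leave the other things on the table where they are.

Things in the scene. Friction and masses are not known exactly. Their poses are not given: they have to be found in the camera images.
- jig: Grey marking jig fixed to the table; origin on the table directly under its gauge pin's axis, z up. Base plate 12 mm thick, x -110..130, y -45..135 mm in its own frame. At y = 95 mm runs the track of a spring slide, pulled out along the jig's own -x; its dark spring housing (62 mm high) stands at the +x end.
- mark (a point): Middle of the mark, a dark line 40 mm long and 4 mm wide scribed across the base plate (jig y direction) beside the slide's track.
- pin_seat (a point): The upright steel gauge pin, 23 mm in diameter with a tapered tip, its top 44 mm above the table. This point is on its axis at the top of the base plate (12 mm above the table), where the underside of a seated sleeve rests.
- guide (a joint): How far the slide is pulled out, in m: 0 = sprung fully in, 0.060 = at the mark (its dark index pointer, a 4 mm bar towards the pin, stands over the scribed line and the round eye at the end of its side arm is centred over the gauge pin), 0.085 = end stop. The spring pulls it back with about 3 N at 0 and 9 N at the mark; let go, it returns to 0.
- grip (a point): Centre of the part of the slide's upright black grip to be taken, 65 mm above the table. The grip is a flat bar: 12 mm thick along the jig's x (the pull direction), 44 mm wide along the jig's y, its free top 86 mm above the table and its foot on the slide at 34 mm. It moves with the slide.
- eye (a point): Centre of the underside of the 34 mm square steel eye plate on the slide's side arm, 66 mm above the table; it moves with the slide and stands 60 mm beyond the pin (jig +x) when the slide is in. A seated sleeve passes 8 mm below it.
- sleeve_thin_mid (a point): Centre, half-way up, of the loose thin-walled aluminium sleeve (upright tube open at both ends), outside diameter 34 mm, height 46 mm, bore 25.6 mm; z along its axis. Seated on the pin its centre is 35 mm above the table.
- sleeve_thick_mid (a point): Centre, half-way up, of the loose thick-walled aluminium sleeve (upright tube), outside diameter 34 mm, height 46 mm, bore 15 mm: too tight for the pin. z along its axis.
- tray: Grey open tray fixed on the table, for rejects: 110 x 110 mm, 30 mm high, walls and floor about 4 mm; origin at the centre of its underside.
- eyepiece: black microscope eyepiece standing on the table, 32 mm wide, 53 high; a bystander, origin on its underside.
- objective: steel microscope objective standing on the table, 24 mm wide, 43 high; a bystander, origin on its underside.
- cap: flat round black dust cap, 40 mm across, 18 high; a bystander, origin on its underside.
- screwdriver: screwdriver lying on the table, 170 mm long; a bystander, origin under it.

How it is judged:
By the outcome, as a careful person would: the job done as asked, in the order asked, and still so for the second after the job is handed in, while the arm keeps its last pose, push and grip.
It also fails if it takes over 61 s, if anything falls off the work surface, if the arm or the gripper's body presses on something with over 40 N, if the wrist force passes 120 N, or if a joint passes its speed limit or range.

## Working session

There is one attempt and no reset: what is moved stays moved. The work goes in short steps, Python scripts to look and compute and a tool call to move; the robot and the scene stay as the last step left them, time stands still between calls to the robot, and variables do not carry over. Pictures are saved under pics/ and viewed, at most 10 in all, crops included, and the job is handed in when it is done.

Besides the shell and the picture viewer there is one more tool, called after ">>>" by a JSON object that holds its "method" and its "body". jog_arm: Moves the arm, as the interface text tells. Its arguments: {"type":"object","properties":{"motion":{"type":"array"},"force":{"type":"number"}},"required":["motion"]}

```bash
mkdir -p pics
cat > h.py <<'E'
import numpy as np, cv2, json
from workcell import arm, cams
def ray(c,u,v):
    k=c["K"];d=np.array([(u-k[0][2])/k[0][0],(v-k[1][2])/k[1][1]]);s=d.copy()
    for _ in range(20): s=d/(1+c["k1"]*(s@s))
    R=np.array(c["R"]);t=np.array(c["t"])
    return -R.T@t, R.T@np.array([s[0],s[1],1])
def onz(c,u,v,z):
    o,d=ray(c,u,v); return o+d*(z-o[2])/d[2]
def proj(c,X):
    p=np.array(c["R"])@X+np.array(c["t"]);s=p[:2]/p[2];s=s*(1+c["k1"]*(s@s))
    return np.array([c["K"][0][0]*s[0]+c["K"][0][2],c["K"][1][1]*s[1]+c["K"][1][2]])
E
python3 - <<'E'
from h import *
import pickle
for n in("scene","top"):
    c=cams.camera(n);cv2.imwrite(f"pics/{n}0.png",c["color"][:,:,::-1]);pickle.dump(c,open(f"{n}0.pkl","wb"))
    print(n,np.round(c["K"],1).tolist(),c["k1"],np.round(c["R"],3).tolist(),np.round(-np.array(c["R"]).T@c["t"],3))
print(arm.sense())
E
```

```text
scene [[369.4, 0.0, 316.6], [0.0, 369.4, 197.2], [0.0, 0.0, 1.0]] -0.04432604078868912 [[0.723, 0.691, -0.012], [0.535, -0.571, -0.624], [-0.437, 0.444, -0.782]] [ 0.961 -0.443  0.833]
top [[392.7, 0.0, 313.6], [0.0, 392.7, 198.0], [0.0, 0.0, 1.0]] -0.07080301572298216 [[0.006, -1.0, 0.012], [-0.985, -0.008, -0.173], [0.173, -0.011, -0.985]] [0.384 0.004 1.121]
{'time': 0.1, 'joints': array([-1.27949860e+00,  5.28406843e-01,  1.43379130e+00, -2.72740119e-05,
        1.18137738e+00, -1.78535268e-01]), 'qvel': array([ 0.000249  , -0.0017635 , -0.0046762 ,  0.00068671, -0.00014782,
       -0.00057793]), 'joint_efforts': array([-9.03925297e-05, -4.40983629e+01, -1.77151805e+01,  6.34765788e-02,
        5.33498602e-02, -3.32871070e-05]), 'tcp_pos': array([ 0.28276132, -0.55661406,  0.21314338]), 'orientation': array([ 9.72532095e-01,  2.32766710e-01, -6.84595482e-05, -9.89149178e-04]), 'ft_force': array([ 0.81019261,  0.40862332, -0.11696338]), 'torque': array([-0.01362827,  0.01216817,  0.01182521]), 'finger_force': 0.0, 'gripper_width': 0.9989758535188997}
```

View pics/scene0.png

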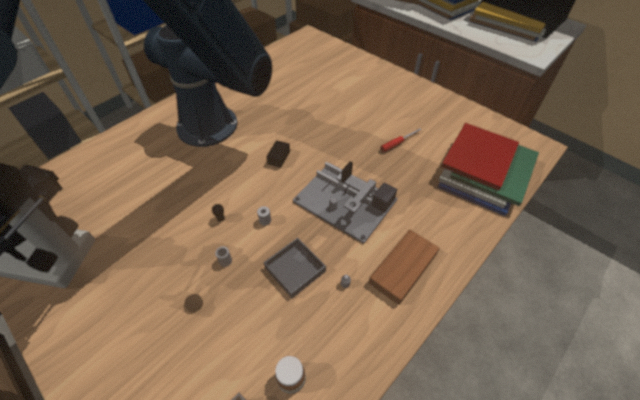

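View pics/top0.png

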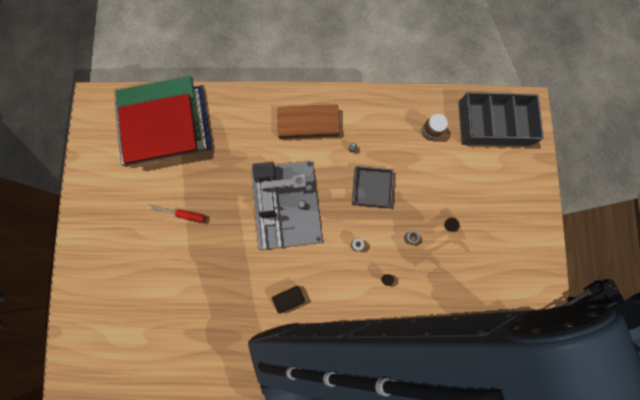

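The top view shows the jig around (288,205), the tray at (374,187), sleeves at (358,244) and (413,238), the eyepiece at (388,280), the cap at (452,224) and the objective at (353,148). Next I'll zoom in on the jig and sleeves.

Run:
```python
from h import *
import pickle
t=pickle.load(open("top0.pkl","rb"));s=pickle.load(open("scene0.pkl","rb"))
T=t["color"][:,:,::-1];S=s["color"][:,:,::-1]
a=cv2.resize(T[150:260,240:330],None,fx=5,fy=5,interpolation=cv2.INTER_CUBIC)
b=cv2.resize(T[220:260,340:430],None,fx=3.8,fy=3.8,interpolation=cv2.INTER_CUBIC)
d=cv2.resize(S[155:245,285:405],None,fx=2.85,fy=2.85,interpolation=cv2.INTER_CUBIC)
e=cv2.resize(S[200:270,205:280],None,fx=2,fy=2,interpolation=cv2.INTER_CUBIC)
o=np.zeros((600,800,3),np.uint8)
o[:550,:450]=a;o[:b.shape[0],455:455+b.shape[1]]=b
o[160:160+d.shape[0],455:455+d.shape[1]]=d;o[430:430+e.shape[0],455:455+e.shape[1]]=e
o=np.clip(o*1.4,0,255).astype(np.uint8)
cv2.imwrite("pics/crop1.png",o)
for n,(u,v) in dict(slA=(358,244),slB=(413,238)).items(): print(n,onz(t,u,v,.046).round(4))
```

```text
slA [ 0.4468 -0.1298  0.046 ]
slB [ 0.4639 -0.2821  0.046 ]
```

View pics/crop1.png

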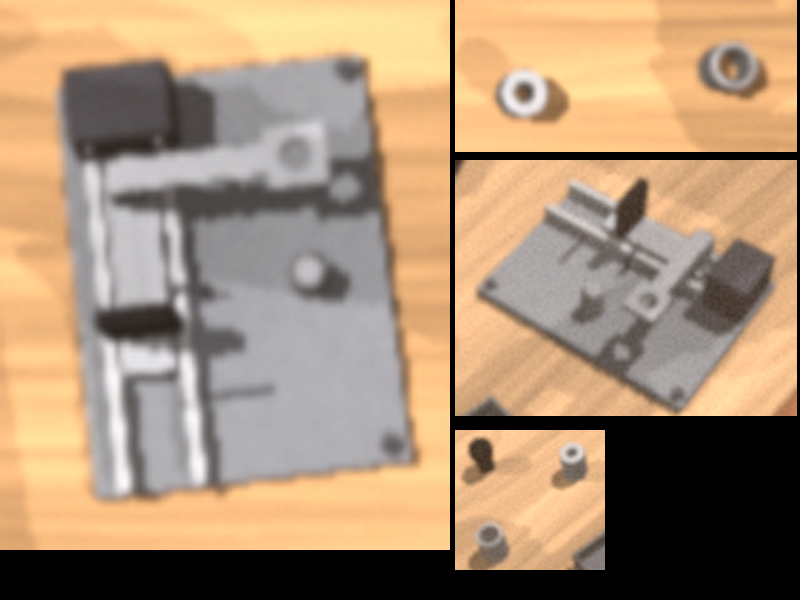

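In the top view, the thick sleeve is A at (358,244) and the thin one is B at (413,238). The pin top is at about (302,204), and the slide is fully in.

Run:
```python
from h import *
import pickle
t=pickle.load(open("top0.pkl","rb"));s=pickle.load(open("scene0.pkl","rb"))
f=lambda x,y,z: onz(t,240+x/5,150+y/5,z).round(4)
for n,a in dict(pin=(310,272,.044),TR=(365,57,.012),BR=(415,462,.012),BL=(98,498,.012),eye=(295,152,.07),grip=(140,318,.086),m1=(212,395,.012),m2=(272,388,.012)).items(): print(n,f(*a))
for n,(u,v,z) in dict(tray=(374,187,.03),eyep=(388,280,.053),cap=(452,224,.018)).items(): print(n,onz(t,u,v,z).round(4))
g=lambda x,y,z: onz(s,285+(x-455)/2.85,155+(y-160)/2.85,z).round(4)
print("scene pin",g(592,288,.044),"eye",g(648,300,.07),"grip top",g(634,185,.086))
h=lambda x,y,z: onz(s,205+(x-455)/2,200+(y-430)/2,z).round(4)
print("A",h(572,452,.046),"B",h(490,533,.046))
w=cams.camera("wrist");q=arm.sense()
from scipy.spatial.transform import Rotation as Ro
Rt=Ro.from_quat(q["orientation"]).as_matrix();Rw=np.array(w["R"])
print("cam in tool",(Rt.T@(-Rw.T@w["t"]-q["tcp_pos"])).round(4),"\n",(Rw@Rt).round(3),w["K"][0][0])
```

```text
pin [0.5555 0.0244 0.044 ]
TR [ 0.6879 -0.0056  0.012 ]
BR [ 0.4528 -0.0353  0.012 ]
BL [0.4313 0.1426 0.012 ]
eye [0.6179 0.0329 0.07  ]
grip [0.5234 0.1137 0.086 ]
m1 [0.4897 0.0797 0.012 ]
m2 [0.494  0.0458 0.012 ]
tray [ 0.6095 -0.1795  0.03  ]
eyep [ 0.3503 -0.2087  0.053 ]
cap [ 0.5062 -0.4039  0.018 ]
scene pin [0.5592 0.029  0.044 ] eye [0.6191 0.038  0.07  ] grip top [0.5248 0.1269 0.086 ]
A [ 0.4508 -0.1261  0.046 ] B [ 0.4704 -0.2772  0.046 ]
cam in tool [ 0.0723  0.0008 -0.1708] 
 [[ 0.001  1.     0.001]
 [-0.964  0.001 -0.265]
 [-0.265 -0.001  0.964]] 354.11654858439596
```

>>> {"method": "jog_arm", "body": {"motion": [28,-16,0,0,0,0,1,28,-16,0,0,0,0,1,28,-16,0,0,0,0,1,28,-16,0,0,0,0,1,28,-16,0,0,0,0,1], "force": 15}}

```text
time: 0.57
tcp_pos: [0.372, -0.4211, 0.2137]
orientation: [0.973, 0.232, -0.0, -0.0]
ft_force: [0.5, -0.1, -0.1]
gripper_width: 1.0
finger_force: 0.0
```

>>> {"method": "jog_arm", "body": {"motion": [28,-16,0,0,0,0,1,28,-16,0,0,0,0,1,28,-16,0,0,0,0,1,28,-16,0,0,0,0,1,28,-16,0,0,0,0,1]}}

```text
time: 0.98
tcp_pos: [0.4607, -0.2863, 0.2139]
orientation: [0.973, 0.233, -0.0, -0.0]
ft_force: [0.3, -0.4, -0.4]
gripper_width: 1.0
finger_force: 0.0
```

>>> {"method": "jog_arm", "body": {"motion": [0,0,0,0,0,0.07,1,0,0,0,0,0,0.07,1,0,0,0,0,0,0.07,1,0,0,0,0,0,0.07,1,0,0,0,0,0,0.07,1]}}

```text
time: 1.4
tcp_pos: [0.4601, -0.2874, 0.2138]
orientation: [0.998, 0.058, -0.0, -0.0]
ft_force: [0.3, 0.2, 0.3]
gripper_width: 1.002
finger_force: 0.0
```

```bash
cat >> h.py <<'E'
from scipy.spatial.transform import Rotation as Ro
def plan(xy,z,yaw=None):
    q=arm.sense();Rt=Ro.from_quat(q["orientation"]).as_matrix();cy=np.arctan2(Rt[1,0],Rt[0,0])
    print("t",round(q["time"],2),"tcp",q["tcp_pos"].round(4),"yaw",cy.round(4),"tilt",Rt[:,2].round(4),"F",q["ft_force"].round(1),"grip",round(q["gripper_width"],3),round(q["finger_force"],1))
    if xy is not None: print("move mm",(1000*Rt.T@(np.array([*xy,z])-q["tcp_pos"])).round(1))
    if yaw is not None:
        Rd=Ro.from_euler("z",yaw).as_matrix()@np.diag([1,-1,-1]); print("turn",Ro.from_matrix(Rt.T@Rd).as_rotvec().round(4))
def pic(n,f):
    c=cams.camera(n);cv2.imwrite(f"pics/{f}.png",c["color"][:,:,::-1]);return c
E
python3 - <<'E'
from h import *
import pickle
plan((.464,-.282),.2,.123);w=pic("wrist","w1");pickle.dump(w,open("w1.pkl","wb"))
E
```

```text
t 1.4 tcp [ 0.4601 -0.2874  0.2138] yaw 0.1168 tilt [-5.e-04  5.e-04 -1.e+00] F [0.3 0.2 0.3] grip 1.002 0.0
move mm [ 4.5 -4.9 13.8]
turn [-0.0005  0.0004 -0.0062]
```

View pics/w1.png

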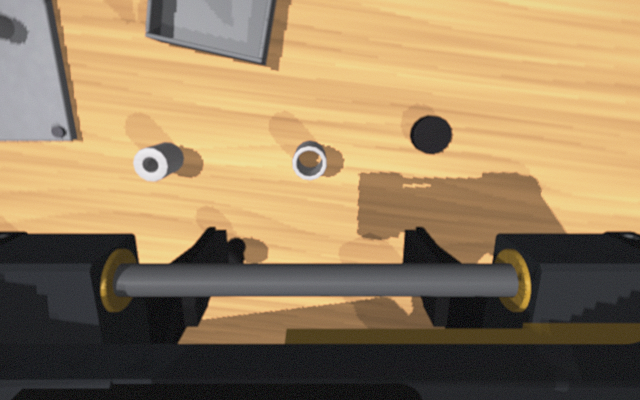

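The wrist view shows the thin sleeve's ring at about (310,161), the thick one at (151,163) and the cap at (431,134). I'll fit the rims for accurate positions.

Run:
```python
from h import *
import pickle
w=pickle.load(open("w1.pkl","rb"));im=w["color"].astype(int)
sat=im.max(2)-im.min(2)
m=((sat<35)&(im.max(2)>165)).astype(np.uint8)
for n,(u,v) in dict(thin=(310,161),thick=(151,163)).items():
    s=np.zeros_like(m);s[v-26:v+26,u-26:u+26]=m[v-26:v+26,u-26:u+26]
    k,l,st,ce=cv2.connectedComponentsWithStats(s);i=1+st[1:,4].argmax()
    ct,_=cv2.findContours((l==i).astype(np.uint8),0,2);(x,y),r=cv2.minEnclosingCircle(ct[0])
    el=cv2.fitEllipse(cv2.convexHull(ct[0]))
    P=onz(w,*el[0],.046);print(n,st[i],el,(x,y,r),P.round(4))
```

```text
thin [292 146  35  34 379] ((308.9929504394531, 162.62945556640625), (33.050960540771484, 34.285335540771484), 113.9074478149414) (309.1954040527344, 162.6202392578125, 17.271644592285156) [ 0.4693 -0.2809  0.046 ]
thick [134 147  34  34 688] ((150.1498260498047, 164.1032257080078), (31.245208740234375, 35.40940856933594), 133.24855041503906) (149.9705810546875, 164.76470947265625, 17.873769760131836) [ 0.4497 -0.128   0.046 ]
```

>>> {"method": "jog_arm", "body": {"motion": [5,-3,20,0,0,-0.006,1,4.6,-2.3,30,0,0,0,1,0,0,35,0,0,0,1,0,0,40,0,0,0,1,0,0,30,0,0,0,1]}}

```text
time: 1.87
tcp_pos: [0.4684, -0.2807, 0.0568]
orientation: [0.998, 0.064, -0.001, -0.001]
ft_force: [-0.5, -0.6, 0.4]
gripper_width: 1.002
finger_force: 0.0
```

Run:
```python
from h import *
import pickle
plan((.469,-.281),.039,.123);w=pic("wrist","w2");pickle.dump(w,open("w2.pkl","wb"))
```

```text
t 1.87 tcp [ 0.4684 -0.2807  0.0568] yaw 0.1275 tilt [-0.0013  0.0011 -1.    ] F [-0.5 -0.6  0.4] grip 1.002 0.0
move mm [ 0.6  0.4 17.8]
turn [-0.0013  0.0011  0.0045]
```

View pics/w2.png

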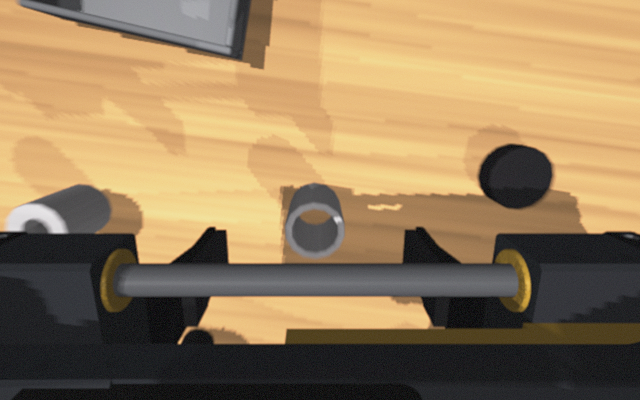

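The sleeve's rim is centred near (315,230), between the jaws. I'll descend and close after one check.

Run:
```python
from h import *
import pickle
w=pickle.load(open("w2.pkl","rb"))
for v in (228,230,232): print(onz(w,315,v,.046).round(4))
print(proj(w,np.array([.4684,-.2807,.046])))
```

```text
[ 0.4712 -0.281   0.046 ]
[ 0.47   -0.2812  0.046 ]
[ 0.4689 -0.2813  0.046 ]
[313.74653885 232.64389051]
```

>>> {"method": "jog_arm", "body": {"motion": [0,0,9,0,0,0,1,0,0,9,0,0,0,1,0,0,0,0,0,0,1,0,0,0,0,0,0,0.3,0,0,0,0,0,0,0.3]}}

```text
time: 2.33
tcp_pos: [0.4701, -0.2823, 0.0426]
orientation: [0.998, 0.063, 0.001, 0.001]
ft_force: [0.1, 0.4, 0.3]
gripper_width: 0.92
finger_force: 0.0
```

>>> {"method": "jog_arm", "body": {"motion": [0,0,0,0,0,0,0.3,0,0,0,0,0,0,0.3,0,0,0,0,0,0,0.3,0,0,0,0,0,0,0.3,0,0,0,0,0,0,0.3]}}

```text
time: 2.75
tcp_pos: [0.4692, -0.2815, 0.0413]
orientation: [0.998, 0.063, 0.0, 0.0]
ft_force: [0.1, 1.0, 0.2]
gripper_width: 0.554
finger_force: 0.0
```

>>> {"method": "jog_arm", "body": {"motion": [0,0,0,0,0,0,0.25,0,0,0,0,0,0,0.25,0,0,0,0,0,0,0.25,0,0,0,0,0,0,0.25,0,0,0,0,0,0,0.25]}}

```text
time: 3.17
tcp_pos: [0.4691, -0.2814, 0.041]
orientation: [0.998, 0.063, -0.0, -0.0]
ft_force: [-0.3, -0.1, -0.2]
gripper_width: 0.266
finger_force: 0.0
```

>>> {"method": "jog_arm", "body": {"motion": [0,0,-10,0,0,0,0.25,0,0,-20,0,0,0,0.25,0,0,-35,0,0,0,0.25,0,0,-30,0,0,0,0.25,0,0,-20,0,0,0,0.25]}}

```text
time: 3.58
tcp_pos: [0.47, -0.2821, 0.1595]
orientation: [0.998, 0.063, 0.001, 0.001]
ft_force: [-0.0, -0.4, 0.6]
gripper_width: 0.251
finger_force: 0.0
```

Run:
```python
from h import *
plan((.5555-.075,.0254-.010),.15,.123)
```

```text
t 3.58 tcp [ 0.47   -0.2821  0.1595] yaw 0.1259 tilt [ 0.003  -0.0026 -1.    ] F [-0.  -0.4  0.6] grip 0.251 0.0
move mm [  47.8 -293.8    8.7]
turn [ 0.003  -0.0026  0.0029]
```

Run:
```python
from h import *
import pickle
w=pic("wrist","w3");pickle.dump(w,open("w3.pkl","wb"))
```

```text
(no output)
```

View pics/w3.png

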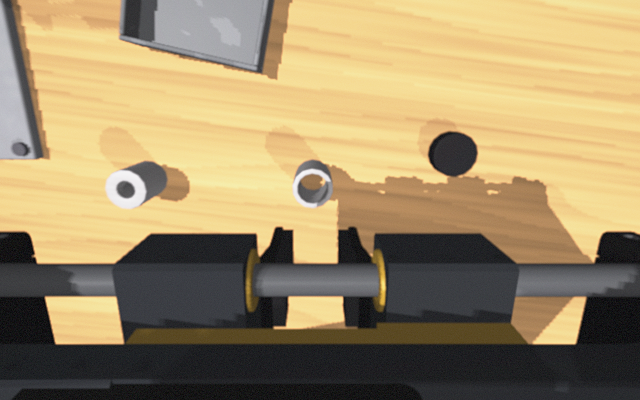

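The grasp missed: the sleeve still stands at about (313,186), and the fingers closed empty. I'll check whether it moved and where the fingers really are.

Run:
```python
from h import *
import pickle
w=pickle.load(open("w3.pkl","rb"));im=w["color"].astype(int)
sat=im.max(2)-im.min(2)
m=((sat<35)&(im.max(2)>165)).astype(np.uint8)
for n,(u,v) in dict(thin=(312,187),thick=(125,189)).items():
    s=np.zeros_like(m);s[v-28:v+28,u-28:u+28]=m[v-28:v+28,u-28:u+28]
    k,l,st,ce=cv2.connectedComponentsWithStats(s);i=1+st[1:,4].argmax()
    ct,_=cv2.findContours((l==i).astype(np.uint8),0,2);el=cv2.fitEllipse(cv2.convexHull(ct[0]))
    print(n,el,onz(w,*el[0],.046).round(4))
q=arm.sense();Rt=Ro.from_quat(q["orientation"]).as_matrix()
for z in (0,.006,.025):
  for x in (-.0095,.0095): print(z,x,proj(w,q["tcp_pos"]+Rt@np.array([x,.01,z])).round(1))
t=cams.camera("top");s=cams.camera("scene")
def big(c,u,v,r=24):
    return cv2.resize(np.ascontiguousarray(c["color"][v-r:v+r,u-r:u+r,::-1]),(380,380),interpolation=cv2.INTER_CUBIC)
a=proj(t,q["tcp_pos"]).round().astype(int);b=proj(s,q["tcp_pos"]).round().astype(int);print(a,b)
cv2.imwrite("pics/d1.png",np.hstack([big(t,*a,40),big(s,*b,40)]))
```

```text
thin ((311.6416931152344, 187.50003051757812), (38.321598052978516, 39.45360565185547), 74.71076965332031) [ 0.4691 -0.2803  0.046 ]
thick ((125.44328308105469, 188.96717834472656), (36.50688171386719, 41.95603942871094), 126.97803497314453) [ 0.4484 -0.1274  0.046 ]
0 -0.0095 [336.  257.1]
0 0.0095 [336.6 222.6]
0.006 -0.0095 [335.5 252.1]
0.006 0.0095 [336.  218.5]
0.025 -0.0095 [333.9 238.2]
0.025 0.0095 [334.4 207.2]
[426 231] [209 227]
```

View pics/d1.png

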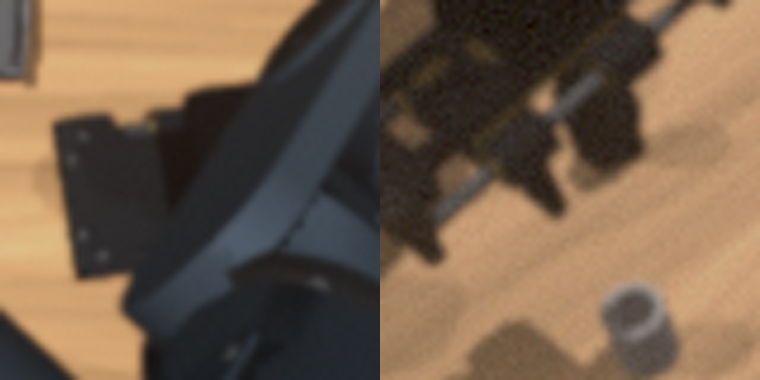

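The sleeve didn't move at all, and its apparent size suggests the fingertips stayed above its rim. I'll reopen, go lower while staying safe even if the nominal geometry holds, and look at the fingers against the sleeve.

>>> {"method": "jog_arm", "body": {"motion": [0,0,0,0,0,0,1,0,0,0,0,0,0,1,0,0,0,0,0,0,1,0,0,0,0,0,0,1,0,0,0,0,0,0,1]}}

```text
time: 4.15
tcp_pos: [0.4687, -0.2811, 0.1551]
orientation: [0.998, 0.063, -0.001, -0.001]
ft_force: [-0.1, 0.2, 0.9]
gripper_width: 0.543
finger_force: 0.0
```

>>> {"method": "jog_arm", "body": {"motion": [0,0,20,0,0,0,1,0,0,20,0,0,0,1,0,0,20,0,0,0,1,0,0,20,0,0,0,1,0,0,20,0,0,0,1]}}

```text
time: 4.57
tcp_pos: [0.469, -0.2813, 0.0548]
orientation: [0.998, 0.063, -0.0, -0.0]
ft_force: [-0.4, -1.0, 0.4]
gripper_width: 0.922
finger_force: 0.0
```

>>> {"method": "jog_arm", "body": {"motion": [0,0,10,0,0,0,1,0,0,10,0,0,0,1,0,0,5,0,0,0,1,0,0,0,0,0,0,1,0,0,0,0,0,0,1]}}

```text
time: 4.98
tcp_pos: [0.4694, -0.2816, 0.0313]
orientation: [0.998, 0.063, 0.0, 0.0]
ft_force: [0.7, -0.0, 0.6]
gripper_width: 0.998
finger_force: 0.0
```

Run:
```python
from h import *
import pickle
plan((.469,-.281),.039,.123)
w=cams.camera("wrist");s=cams.camera("scene");pickle.dump((w,s),open("w4.pkl","wb"))
q=arm.sense();b=proj(s,q["tcp_pos"]).round().astype(int);print(b,proj(s,q["tcp_pos"]-[0,0,.025]))
o=np.zeros((600,800,3),np.uint8)
o[:250,:]=cv2.resize(w["color"][190:320,110:526,::-1],(800,250),interpolation=cv2.INTER_CUBIC)
o[250:600,:480]=cv2.resize(s["color"][b[1]-35:b[1]+35,b[0]-48:b[0]+48,::-1],(480,350),interpolation=cv2.INTER_CUBIC)
cv2.imwrite("pics/d2.png",np.clip(o*1.4,0,255).astype(np.uint8))
```

```text
t 4.98 tcp [ 0.4694 -0.2816  0.0313] yaw 0.1258 tilt [ 4.e-04 -4.e-04 -1.e+00] F [ 0.7 -0.   0.6] grip 0.998 0.0
move mm [-0.3 -0.7 -7.7]
turn [ 0.0004 -0.0004  0.0028]
[222 255] [224.12372641 260.32086608]
```

View pics/d2.png

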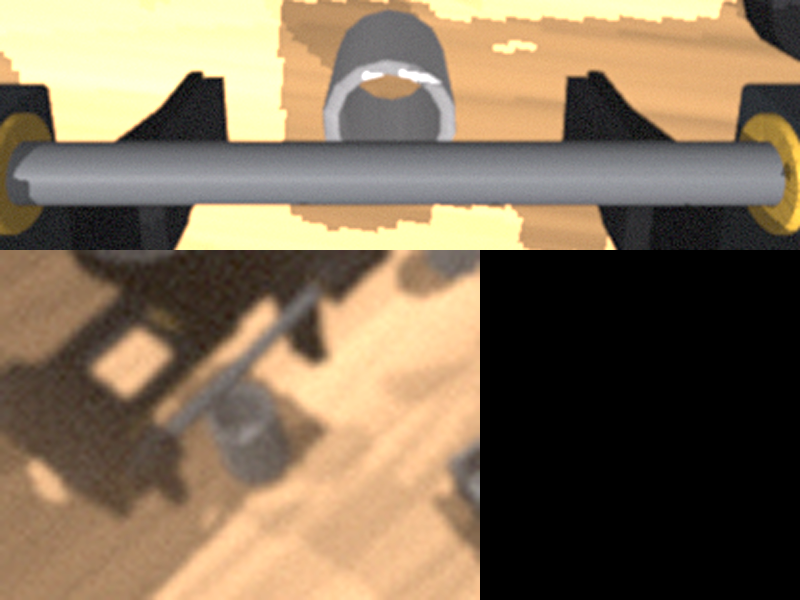

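Both views put the fingertips roughly level with the reported TCP, about 20 mm short of nominal, and well centred on the sleeve. I'll go down in small steps and watch the force.

>>> {"method": "jog_arm", "body": {"motion": [0,0,2,0,0,0,1,0,0,2,0,0,0,1,0,0,0,0,0,0,1,0,0,0,0,0,0,1,0,0,0,0,0,0,1]}}

```text
time: 5.5
tcp_pos: [0.4691, -0.2814, 0.0271]
orientation: [0.998, 0.063, 0.0, 0.0]
ft_force: [0.3, -0.1, 0.0]
gripper_width: 1.001
finger_force: 0.0
```

>>> {"method": "jog_arm", "body": {"motion": [0,0,1,0,0,0,1,0,0,1,0,0,0,1,0,0,1,0,0,0,1,0,0,0,0,0,0,1,0,0,0,0,0,0,1]}}

```text
time: 5.92
tcp_pos: [0.469, -0.2813, 0.0239]
orientation: [0.998, 0.063, -0.0, -0.0]
ft_force: [0.1, -0.1, 0.8]
gripper_width: 1.0
finger_force: 0.0
```

>>> {"method": "jog_arm", "body": {"motion": [0,0,1,0,0,0,1,0,0,1,0,0,0,1,0,0,1,0,0,0,1,0,0,1,0,0,0,1,0,0,0,0,0,0,1]}}

```text
time: 6.33
tcp_pos: [0.4689, -0.2813, 0.0198]
orientation: [0.998, 0.063, -0.0, -0.0]
ft_force: [0.5, 0.0, 0.8]
gripper_width: 1.0
finger_force: 0.0
```

>>> {"method": "jog_arm", "body": {"motion": [0,0,1,0,0,0,1,0,0,1,0,0,0,1,0,0,1,0,0,0,1,0,0,1,0,0,0,1,0,0,0,0,0,0,1]}}

```text
time: 6.75
tcp_pos: [0.469, -0.2813, 0.0158]
orientation: [0.998, 0.063, -0.0, -0.0]
ft_force: [-0.6, -0.2, -0.0]
gripper_width: 1.0
finger_force: 0.0
```

>>> {"method": "jog_arm", "body": {"motion": [0,0,0,0,0,0,0.45,0,0,0,0,0,0,0.45,0,0,0,0,0,0,0.45,0,0,0,0,0,0,0.45,0,0,0,0,0,0,0.45]}}

```text
time: 7.17
tcp_pos: [0.4691, -0.2814, 0.0161]
orientation: [0.998, 0.063, 0.0, 0.0]
ft_force: [0.2, -0.4, 0.7]
gripper_width: 0.703
finger_force: 0.0
```

>>> {"method": "jog_arm", "body": {"motion": [0,0,0,0,0,0,0.3,0,0,0,0,0,0,0.3,0,0,0,0,0,0,0.3,0,0,0,0,0,0,0.3,0,0,0,0,0,0,0.3]}}

```text
time: 7.58
tcp_pos: [0.4691, -0.2813, 0.0161]
orientation: [0.998, 0.063, -0.0, -0.0]
ft_force: [0.1, -0.1, 0.7]
gripper_width: 0.391
finger_force: 15.0
```

The grip holds now: opening 0.391, 15 N, with the underside on the table at a TCP reading of z = 0.016. I'll lift and bring the wrist camera over the pin with the same offset at which I measured the sleeve, so biases cancel.

>>> {"method": "jog_arm", "body": {"motion": [0,0,-15,0,0,0,0.3,0,0,-30,0,0,0,0.3,0,0,-35,0,0,0,0.3,0,0,-38,0,0,0,0.3,0,0,-38,0,0,0,0.3], "force": 20}}

```text
time: 8.0
tcp_pos: [0.4684, -0.2808, 0.1731]
orientation: [0.998, 0.063, -0.001, -0.001]
ft_force: [1.3, -0.7, -1.2]
gripper_width: 0.39
finger_force: 20.0
```

>>> {"method": "jog_arm", "body": {"motion": [11.4,-28.7,-20,0,0,0,0.3,11.4,-28.7,-20,0,0,0,0.3,11.4,-28.7,0,0,0,0,0.3,11.4,-28.7,0,0,0,0,0.3,11.4,-28.7,0,0,0,0,0.3]}}

```text
time: 8.42
tcp_pos: [0.5076, -0.1305, 0.2127]
orientation: [0.998, 0.063, 0.0, 0.0]
ft_force: [-0.5, 0.0, -1.1]
gripper_width: 0.384
finger_force: 20.0
```

>>> {"method": "jog_arm", "body": {"motion": [11.4,-28.7,0,0,0,0,0.3,11.4,-28.7,0,0,0,0,0.3,11.4,-28.7,0,0,0,0,0.3,11.4,-28.7,0,0,0,0,0.3,11.4,-28.7,0,0,0,0,0.3]}}

```text
time: 8.83
tcp_pos: [0.5459, 0.0192, 0.2119]
orientation: [0.998, 0.063, -0.0, -0.0]
ft_force: [1.4, -0.4, -0.6]
gripper_width: 0.389
finger_force: 20.0
```

>>> {"method": "jog_arm", "body": {"motion": [0,0,0,0,0,0,0.3,0,0,0,0,0,0,0.3,0,0,0,0,0,0,0.3,0,0,0,0,0,0,0.3,0,0,0,0,0,0,0.3]}}

```text
time: 9.25
tcp_pos: [0.5459, 0.0164, 0.212]
orientation: [0.998, 0.062, -0.0, 0.0]
ft_force: [-0.5, 0.1, -0.5]
gripper_width: 0.389
finger_force: 20.0
```

Run:
```python
from h import *
import pickle
plan((.5465,.018),.2118,.123)
w=pic("wrist","w5");pickle.dump((w,arm.sense()),open("w5.pkl","wb"))
```

```text
t 9.25 tcp [0.5459 0.0164 0.212 ] yaw 0.124 tilt [-4.e-04 -2.e-04 -1.e+00] F [-0.5  0.1 -0.5] grip 0.389 20.0
move mm [ 0.8 -1.5  0.2]
turn [0.0001 0.0004 0.001 ]
```

View pics/w5.png

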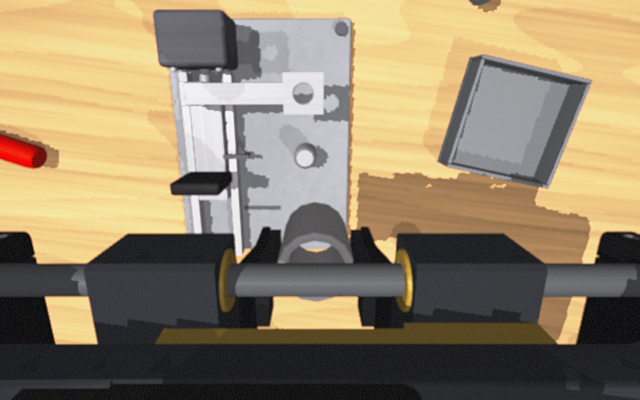

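The wrist view shows the held sleeve upright in the jaws, the pin top at about (304,156), the eye at (303,93), the grip bar at (200,183), the mark at (263,207) and the pointer at (245,156). The tray is around (515,120). Now for precise fits.

Run:
```python
from h import *
import pickle
w,q=pickle.load(open("w5.pkl","rb"));im=w["color"].astype(int);g=im.mean(2)
print(g[140:172:2,290:322:2].astype(int))
for th in (190,200,210,220):
    s=np.zeros(g.shape,np.uint8);s[140:172,290:322]=g[140:172,290:322]>th
    k,l,st,ce=cv2.connectedComponentsWithStats(s)
    if k<2: continue
    i=1+st[1:,4].argmax()
    print(th,st[i],ce[i].round(2),onz(w,*ce[i],.044).round(4))
w1=pickle.load(open("w1.pkl","rb"))
d=onz(w1,309.0,162.6,.046);print("sleeve w1",d.round(4))
# jig right edge & others
for n,(u,v,z) in dict(e1=(352,30,.012),e2=(352,200,.012),eye=(303,93,.07),grip=(200.5,183,.086),mark=(263,207.5,.012),ptr=(245,156,.03),trayTR=(590,80,.03),TL=(474,56,.03),BL=(440,161,.03),BR=(549,187,.03)).items(): print(n,onz(w,u,v,z).round(4))
```

```text
[[175 175 174 173 174 173 174 176 178 186 199 199 195 196 196 198]
 [172 171 172 172 174 172 163 147 145 161 186 199 198 196 197 195]
 [175 171 171 172 162 132 116 109 100  93 100 148 191 195 192 197]
 [175 171 173 166 134 124 121 118 106  96  87  85 121 167 128 191]
 [174 172 172 144 132 138 138 141 128 116 104  90  88 123 117 139]
 [174 175 166 138 149 170 193 208 197 161 124 109  90 107 122 118]
 [186 173 160 154 182 223 228 227 228 225 186 127  97 101 119 119]
 [190 180 149 167 223 228 227 226 225 229 231 169  97  98 119 120]
 [195 194 152 186 229 226 227 227 228 230 226 206 114 105 121 118]
 [197 194 151 193 228 226 226 227 228 226 224 218 121 108 121 118]
 [195 195 161 169 227 226 225 228 228 224 226 208 111 113 121 121]
 [192 196 179 146 218 229 227 230 226 224 227 169 104 118 118 119]
 [193 195 196 165 155 218 230 229 224 226 183 112 113 118 121 117]
 [195 194 198 196 167 144 164 183 170 145 119 124 128 128 123 171]
 [194 195 195 195 197 184 169 148 148 170 188 195 194 197 176 198]
 [193 195 196 197 196 195 197 195 197 198 200 197 198 199 200 199]]
190 [296 150  17  16 212] [304.33 157.68] [0.5592 0.028  0.044 ]
200 [297 150  16  16 201] [304.36 157.78] [0.5591 0.028  0.044 ]
210 [297 151  16  15 190] [304.44 157.95] [0.559  0.0279 0.044 ]
220 [297 151  15  15 178] [304.29 157.83] [0.5591 0.028  0.044 ]
sleeve w1 [ 0.4693 -0.2809  0.046 ]
e1 [ 0.6827 -0.0028  0.012 ]
e2 [ 0.5138 -0.0288  0.012 ]
eye [0.6188 0.0353 0.07  ]
grip [0.5335 0.1139 0.086 ]
mark [0.4931 0.067  0.012 ]
ptr [0.5511 0.0875 0.03  ]
trayTR [ 0.6643 -0.2318  0.03  ]
TL [ 0.6716 -0.1178  0.03  ]
BL [ 0.5705 -0.1079  0.03  ]
BR [ 0.5579 -0.2247  0.03  ]
```

Run:
```python
from h import *
import pickle
w,q=pickle.load(open("w5.pkl","rb"));g=w["color"].mean(2).astype(int)
print("K",w["K"][0],w["k1"])
for v in range(206,264,6):
    r=g[v,262:372]; print(v,' '.join(map(str,r[::2])))
w4,_=pickle.load(open("w4.pkl","rb"));g=w4["color"].mean(2)
for v in (232,240,250):
    r=g[v]; d=np.where(r[200:430]<70)[0]+200; L=d[d<300].max();R=d[d>330].min()
    print("w4 jaws",v,L,R,(L+R)/2,"ring",[int(x) for x in np.where(abs(np.diff(r[262:365]))>25)[0]+262])
```

```text
K [354.11654858   0.         315.18872837] 0.0034791987812637644
206 131 128 129 130 131 130 131 129 128 154 195 199 198 195 194 196 198 199 185 126 89 86 86 86 87 88 86 85 85 82 83 84 81 89 135 190 197 197 197 194 196 196 156 127 198 201 201 202 140 125 125 127 126 122 126
212 200 198 198 196 195 194 195 194 193 194 195 197 199 195 196 155 89 80 85 87 87 86 87 88 89 86 84 88 84 89 85 86 85 86 84 84 83 80 133 193 193 194 151 128 173 207 205 192 128 130 130 127 129 128 127
218 191 194 193 195 193 192 192 193 195 197 193 194 197 172 82 81 85 87 88 85 88 88 87 89 87 88 87 82 85 86 86 86 85 84 87 84 85 83 82 82 151 196 149 130 198 201 202 199 140 127 125 123 128 127 128
224 194 193 195 194 194 190 191 191 190 191 194 192 130 75 83 86 85 87 88 86 86 90 89 88 90 87 86 88 85 86 89 86 84 88 89 83 83 84 82 83 76 112 144 152 196 208 208 194 130 136 135 136 137 136 135
230 50 6 27 15 54 70 66 66 63 96 194 161 77 81 82 87 86 89 88 87 89 86 87 86 90 89 83 88 87 87 88 87 85 83 88 84 83 86 85 81 81 79 108 140 107 75 75 52 49 45 21 21 22 30 105
236 23 20 23 15 30 28 28 26 21 85 176 90 81 81 88 87 90
[... 304 characters left out ...]
 27 25 17 27 21 23 15 26
248 23 18 29 23 26 24 25 28 22 60 89 111 121 118 118 117 114 97 82 83 100 155 187 194 190 192 193 193 192 196 194 188 174 115 82 81 88 107 117 117 117 117 104 80 68 19 29 26 20 29 27 32 23 13 15
254 30 24 31 31 31 24 24 18 46 86 115 120 117 117 97 76 81 82 83 83 85 84 84 86 86 84 85 85 85 88 86 84 84 85 82 83 81 82 78 95 116 117 120 118 95 50 26 23 28 22 26 22 36 28 23
260 28 27 24 27 28 28 22 36 100 132 125 118 116 95 81 79 83 85 86 85 86 88 84 86 87 83 89 88 87 89 89 86 88 90 85 84 84 81 83 78 78 105 121 118 120 99 35 24 20 16 26 23 24 23 17
w4 jaws 232 225 405 315.0 ring [281, 338, 339]
w4 jaws 240 226 404 315.0 ring [289]
w4 jaws 250 226 403 314.5 ring [285, 338]
```

Relative measurement gives a shift of x +14.3, y −10.7 mm from that pose.

>>> {"method": "jog_arm", "body": {"motion": [7.3,-5.7,20,0,0,0,0.3,7,-5,30,0,0,0,0.3,0,0,35,0,0,0,0.3,0,0,30,0,0,0,0.3,0,0,20,0,0,0,0.3]}}

```text
time: 9.72
tcp_pos: [0.5575, 0.0293, 0.0744]
orientation: [0.998, 0.062, -0.002, -0.0]
ft_force: [-0.0, 0.1, -0.7]
gripper_width: 0.392
finger_force: 20.0
```

>>> {"method": "jog_arm", "body": {"motion": [0,0,8,0,0,0,0.3,0,0,0,0,0,0,0.3,0,0,0,0,0,0,0.3,0,0,0,0,0,0,0.3,0,0,0,0,0,0,0.3]}}

```text
time: 10.13
tcp_pos: [0.5604, 0.0297, 0.0708]
orientation: [0.998, 0.063, 0.002, 0.0]
ft_force: [-0.3, 0.8, -0.8]
gripper_width: 0.388
finger_force: 20.0
```

Run:
```python
from h import *
plan((.5588,.0288),.060,.124)
```

```text
t 10.13 tcp [0.5604 0.0297 0.0708] yaw 0.1255 tilt [ 3.6e-03 -5.0e-04 -1.0e+00] F [-0.3  0.8 -0.8] grip 0.388 20.0
move mm [-1.7  0.7 10.8]
turn [ 0.001  -0.0035  0.0015]
```

>>> {"method": "jog_arm", "body": {"motion": [0,0,0,0,0,0,0.3,0,0,0,0,0,0,0.3,0,0,0,0,0,0,0.3,0,0,0,0,0,0,0.3,0,0,0,0,0,0,0.3]}}

```text
time: 10.55
tcp_pos: [0.5591, 0.0301, 0.0693]
orientation: [0.998, 0.063, 0.0, 0.0]
ft_force: [-0.0, 1.0, -0.3]
gripper_width: 0.387
finger_force: 20.0
```

Run:
```python
from h import *
plan((.5588,.0288),.060,.124)
```

```text
t 10.55 tcp [0.5591 0.0301 0.0693] yaw 0.1259 tilt [ 4.e-04 -1.e-04 -1.e+00] F [-0.   1.  -0.3] grip 0.387 20.0
move mm [-0.5  1.2  9.3]
turn [ 0.0001 -0.0004  0.0019]
```

>>> {"method": "jog_arm", "body": {"motion": [-0.5,1.2,2,0,0,0,0.3,0,0,2,0,0,0,0.3,0,0,0,0,0,0,0.3,0,0,0,0,0,0,0.3,0,0,0,0,0,0,0.3]}}

```text
time: 10.97
tcp_pos: [0.5586, 0.0288, 0.0649]
orientation: [0.998, 0.063, -0.0, -0.0]
ft_force: [0.4, 0.5, -0.6]
gripper_width: 0.387
finger_force: 20.0
```

>>> {"method": "jog_arm", "body": {"motion": [0,0,2,0,0,0,0.3,0,0,2,0,0,0,0.3,0,0,2,0,0,0,0.3,0,0,2,0,0,0,0.3,0,0,0,0,0,0,0.3]}}

```text
time: 11.38
tcp_pos: [0.5583, 0.0288, 0.0565]
orientation: [0.998, 0.063, -0.0, -0.0]
ft_force: [-0.4, 0.1, -0.6]
gripper_width: 0.389
finger_force: 20.0
```

>>> {"method": "jog_arm", "body": {"motion": [0.3,0,1.5,0,0,0,0.3,0,0,1.5,0,0,0,0.3,0,0,1.5,0,0,0,0.3,0,0,1.5,0,0,0,0.3,0,0,0,0,0,0,0.3]}}

```text
time: 11.8
tcp_pos: [0.5587, 0.0289, 0.0507]
orientation: [0.998, 0.063, -0.0, -0.0]
ft_force: [-0.1, 0.3, -1.4]
gripper_width: 0.392
finger_force: 20.0
```

>>> {"method": "jog_arm", "body": {"motion": [0,0,1,0,0,0,0.3,0,0,1,0,0,0,0.3,0,0,1,0,0,0,0.3,0,0,1,0,0,0,0.3,0,0,0,0,0,0,0.3]}}

```text
time: 12.22
tcp_pos: [0.5588, 0.0289, 0.0469]
orientation: [0.998, 0.063, -0.0, -0.0]
ft_force: [0.2, -0.2, 0.2]
gripper_width: 0.391
finger_force: 20.0
```

>>> {"method": "jog_arm", "body": {"motion": [0,0,2,0,0,0,0.3,0,0,2,0,0,0,0.3,0,0,2,0,0,0,0.3,0,0,2,0,0,0,0.3,0,0,0,0,0,0,0.3]}}

```text
time: 12.63
tcp_pos: [0.5586, 0.0289, 0.0385]
orientation: [0.998, 0.063, -0.0, -0.0]
ft_force: [-0.2, -0.6, -0.5]
gripper_width: 0.384
finger_force: 20.0
```

>>> {"method": "jog_arm", "body": {"motion": [0,0,2,0,0,0,0.3,0,0,2,0,0,0,0.3,0,0,2,0,0,0,0.3,0,0,1,0,0,0,0.3,0,0,0,0,0,0,0.3]}}

```text
time: 13.05
tcp_pos: [0.5587, 0.0289, 0.0317]
orientation: [0.998, 0.063, -0.0, -0.0]
ft_force: [-0.8, -0.1, -0.9]
gripper_width: 0.388
finger_force: 20.0
```

>>> {"method": "jog_arm", "body": {"motion": [0,0,1,0,0,0,0.3,0,0,1,0,0,0,0.3,0,0,1,0,0,0,0.3,0,0,1,0,0,0,0.3,0,0,0,0,0,0,0.3]}}

```text
time: 13.47
tcp_pos: [0.559, 0.0288, 0.0281]
orientation: [0.998, 0.063, 0.0, 0.0]
ft_force: [0.1, 0.4, -0.4]
gripper_width: 0.389
finger_force: 20.0
```

>>> {"method": "jog_arm", "body": {"motion": [0,0,0.5,0,0,0,0.3,0,0,0.5,0,0,0,0.3,0,0,0,0,0,0,0.3,0,0,0,0,0,0,0.3,0,0,0,0,0,0,0.3]}}

```text
time: 13.88
tcp_pos: [0.5591, 0.0289, 0.028]
orientation: [0.998, 0.063, 0.0, 0.0]
ft_force: [-1.4, -0.0, 5.9]
gripper_width: 0.391
finger_force: 20.1
```

>>> {"method": "jog_arm", "body": {"motion": [0,0,0,0,0,0,0.5,0,0,0,0,0,0,0.5,0,0,0,0,0,0,0.5,0,0,0,0,0,0,0.5,0,0,0,0,0,0,0.5]}}

```text
time: 14.3
tcp_pos: [0.5589, 0.0288, 0.0268]
orientation: [0.998, 0.063, -0.0, -0.0]
ft_force: [0.3, 0.1, -0.6]
gripper_width: 0.497
finger_force: 0.0
```

Run:
```python
from h import *
import pickle
plan(None,0)
w=cams.camera("wrist");pickle.dump(w,open("w6.pkl","wb"));g=w["color"].mean(2).astype(int)
for v in range(200,264,8): print(v,' '.join(map(str,g[v,250:382:3])))
```

```text
t 14.3 tcp [0.5589 0.0288 0.0268] yaw 0.1258 tilt [-2.e-04  0.e+00 -1.e+00] F [ 0.3  0.1 -0.6] grip 0.497 0.0
200 95 95 95 93 91 91 101 101 132 137 168 171 173 176 176 176 155 100 99 101 100 101 97 98 97 99 100 97 99 100 101 100 121 124 123 120 121 123 120 199 205 204 207 204
208 93 93 95 94 95 97 92 96 95 97 95 96 96 97 98 93 91 88 88 90 88 88 85 87 85 86 87 87 96 98 99 116 123 121 120 122 121 121 123 121 124 122 122 122
216 96 116 114 110 94 94 97 98 98 95 97 97 99 92 83 85 86 87 92 87 89 90 87 87 86 88 84 85 84 87 88 101 115 120 120 121 120 122 121 122 122 120 172 175
224 116 119 119 116 117 116 109 97 96 96 97 98 91 81 87 89 88 88 91 91 90 92 84 87 88 87 84 87 87 85 82 81 120 121 121 121 122 121 123 122 123 120 123 123
232 83 19 16 23 29 25 25 83 116 94 93 93 82 82 84 88 89 91 91 91 90 94 87 92 88 89 85 88 85 84 85 85 89 122 121 119 123 26 24 31 27 27 19 35
240 15 19 24 27 32 28 25 70 116 116 118 87 86 85 92 121 128 124 124 125 123 118 120 123 118 119 121 128 213 129 85 85 81 112 120 121 112 23 26 30 23 31 22 14
248 20 23 25 25 27 29 25 56 118 117 102 92 121 120 123 116 93 115 141 142 141 136 143 140 116 118 117 104 108 119 121 121 99 81 120 120 108 25 25 31 32 32 22 18
256 19 30 33 29 21 33 27 49 121 114 102 141 123 105 81 80 91 137 141 140 139 139 138 139 113 111 111 114 87 79 84 120 121 116 98 123 106 22 28 30 32 24 33 23
```

The sleeve is seated: 5.9 N contact at a reading of z = 0.028, exactly 12 mm above the table reading, and the pin top shows inside the bore. I'll go for the thick one.

>>> {"method": "jog_arm", "body": {"motion": [0,0,-10,0,0,0,0.55,0,0,-25,0,0,0,0.55,0,0,-30,0,0,0,0.55,0,0,-35,0,0,0,0.8,0,0,-30,0,0,0,1]}}

```text
time: 14.77
tcp_pos: [0.559, 0.0288, 0.1594]
orientation: [0.998, 0.063, 0.0, 0.0]
ft_force: [0.3, -0.7, -0.4]
gripper_width: 0.628
finger_force: 0.0
```

>>> {"method": "jog_arm", "body": {"motion": [-21.5,23.6,0,0,0,0,1,-21.5,23.6,0,0,0,0,1,-21.5,23.6,0,0,0,0,1,-21.5,23.6,0,0,0,0,1,-21.5,23.6,0,0,0,0,1]}}

```text
time: 15.18
tcp_pos: [0.4662, -0.1026, 0.1579]
orientation: [0.998, 0.063, 0.0, 0.0]
ft_force: [0.4, -0.3, 0.4]
gripper_width: 0.965
finger_force: 0.0
```

>>> {"method": "jog_arm", "body": {"motion": [-21.5,23.6,20,0,0,0,1,0,0,25,0,0,0,1,0,0,20,0,0,0,1,0,0,0,0,0,0,1,0,0,0,0,0,0,1]}}

```text
time: 15.6
tcp_pos: [0.4482, -0.1277, 0.092]
orientation: [0.998, 0.063, -0.001, -0.001]
ft_force: [-0.1, -0.5, 0.2]
gripper_width: 0.997
finger_force: 0.0
```

Run:
```python
from h import *
plan((.449,-.1275),.016,.123)
w=cams.camera("wrist");im=w["color"].astype(int);g=im.mean(2).astype(int)
print(proj(w,np.array([.449,-.1275,.046])))
sat=im.max(2)-im.min(2);m=((sat<35)&(g>165)).astype(np.uint8);m[262:]=0;m[:,:235]=0;m[:,395:]=0
k,l,st,ce=cv2.connectedComponentsWithStats(m);i=1+st[1:,4].argmax();print(st[i])
ct,_=cv2.findContours((l==i).astype(np.uint8),0,2);el=cv2.fitEllipse(cv2.convexHull(ct[0]));print(el,onz(w,*el[0],.046).round(4))
t=cams.camera("scene")
s=t["color"].astype(int).mean(2).astype(np.uint8);import pickle;pickle.dump(t,open("s6.pkl","wb"))
```

```text
t 15.6 tcp [ 0.4482 -0.1277  0.092 ] yaw 0.1254 tilt [-0.0017  0.001  -1.    ] F [-0.1 -0.5  0.2] grip 0.997 0.0
move mm [ 0.9  0.  76. ]
turn [-0.0012  0.0016  0.0024]
[313.90262873 211.02535337]Traceback (most recent call last):
  File "<stdin>", line 6, in <module>
ValueError: attempt to get argmax of an empty sequence
```

>>> {"method": "jog_arm", "body": {"motion": [0.5,0,20,0,0,0,1,0,0,25,0,0,0,1,0,0,20,0,0,0,1,0,0,9,0,0,0,0.6,0,0,0,0,0,0,0.6]}}

```text
time: 16.07
tcp_pos: [0.4493, -0.1273, 0.0176]
orientation: [0.998, 0.063, -0.001, -0.0]
ft_force: [0.2, 0.6, -0.7]
gripper_width: 0.919
finger_force: 0.0
```

>>> {"method": "jog_arm", "body": {"motion": [0,0,0,0,0,0,0.45,0,0,0,0,0,0,0.3,0,0,0,0,0,0,0.3,0,0,0,0,0,0,0.3,0,0,0,0,0,0,0.3]}}

```text
time: 16.48
tcp_pos: [0.4497, -0.128, 0.0188]
orientation: [0.998, 0.063, 0.001, 0.0]
ft_force: [-1.0, 0.7, -0.8]
gripper_width: 0.551
finger_force: 0.0
```

>>> {"method": "jog_arm", "body": {"motion": [0,0,0,0,0,0,0.3,0,0,0,0,0,0,0.3,0,0,0,0,0,0,0.3,0,0,0,0,0,0,0.3,0,0,0,0,0,0,0.3]}}

```text
time: 16.9
tcp_pos: [0.4493, -0.1278, 0.0182]
orientation: [0.998, 0.063, 0.0, 0.0]
ft_force: [0.7, -0.7, 3.5]
gripper_width: 0.373
finger_force: 20.0
```

Run:
```python
from h import *
plan((.616,-.1706),.09,.123)
```

```text
t 16.9 tcp [ 0.4493 -0.1278  0.0182] yaw 0.1258 tilt [ 2.e-04 -1.e-04 -1.e+00] F [ 0.7 -0.7  3.5] grip 0.373 20.0
move mm [160.   63.4 -71.7]
turn [ 0.0002 -0.0002  0.0028]
```

>>> {"method": "jog_arm", "body": {"motion": [0,0,-5,0,0,0,0.3,0,0,-15,0,0,0,0.3,0,0,-25,0,0,0,0.3,0,0,-25,0,0,0,0.3,0,0,-10,0,0,0,0.3], "force": 25}}

```text
time: 17.32
tcp_pos: [0.4502, -0.1282, 0.1005]
orientation: [0.998, 0.063, 0.001, 0.001]
ft_force: [0.7, -0.3, -1.2]
gripper_width: 0.371
finger_force: 25.0
```

>>> {"method": "jog_arm", "body": {"motion": [26,11,0,0,0,0,0.3,26,11,0,0,0,0,0.3,26,11,0,0,0,0,0.3,26,11,0,0,0,0,0.3,26,11,0,0,0,0,0.3]}}

```text
time: 17.73
tcp_pos: [0.5859, -0.1661, 0.0982]
orientation: [0.998, 0.063, -0.0, -0.0]
ft_force: [-0.0, 0.5, -0.2]
gripper_width: 0.372
finger_force: 25.0
```

>>> {"method": "jog_arm", "body": {"motion": [26,11,0,0,0,0,0.3,0,0,0,0,0,0,0.3,0,0,0,0,0,0,0.3,0,0,0,0,0,0,0.3,0,0,0,0,0,0,0.3]}}

```text
time: 18.15
tcp_pos: [0.6103, -0.1728, 0.0975]
orientation: [0.998, 0.063, -0.001, -0.001]
ft_force: [-0.2, -0.6, -1.4]
gripper_width: 0.371
finger_force: 25.0
```

Run:
```python
from h import *
plan((.613,-.174),.022,.123)
c=cams.camera("top");w=cams.camera("wrist")
o=np.zeros((600,800,3),np.uint8)
o[:400,:640]=w["color"][:,:,::-1]
o[400:600,:400]=cv2.resize(c["color"][150:250,240:440,::-1],(400,200),interpolation=cv2.INTER_CUBIC)
s=cams.camera("scene")
o[400:600,400:800]=cv2.resize(s["color"][175:265,240:420,::-1],(400,200),interpolation=cv2.INTER_CUBIC)
cv2.imwrite("pics/d3.png",o)
```

```text
t 18.15 tcp [ 0.6103 -0.1728  0.0975] yaw 0.1257 tilt [-0.0029  0.0014 -1.    ] F [-0.2 -0.6 -1.4] grip 0.371 25.0
move mm [ 2.7  1.6 75.5]
turn [-0.0018  0.0027  0.0027]
```

View pics/d3.png

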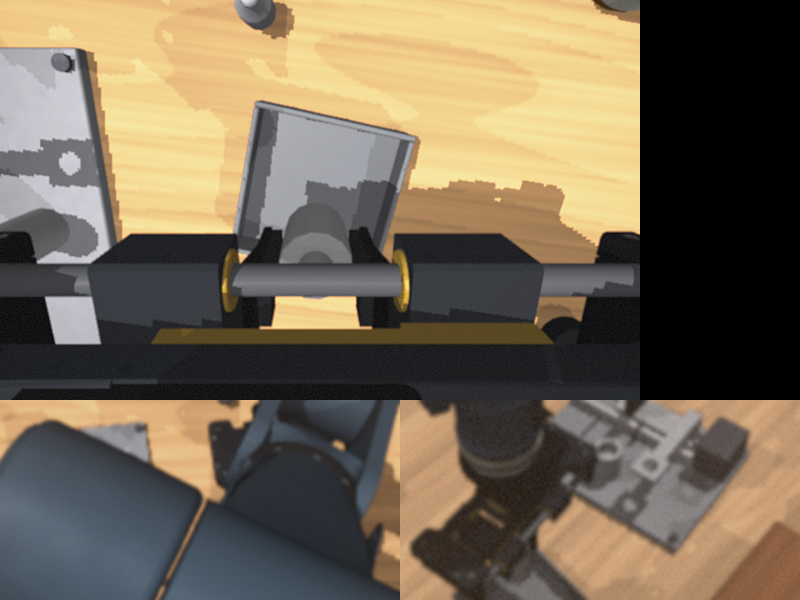

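The thick sleeve is held upright over the tray. The tray's far rim corners are at about (258,101) and (415,136). I'll check the centre from these.

Run:
```python
from h import *
w=cams.camera("wrist")
a=onz(w,258,101,.03);b=onz(w,415,136,.03);m=(a+b)/2;d=(b-a)[:2];L=np.hypot(*d);d/=L
c=m[:2]-.055*np.array([-d[1],d[0]]);print(a.round(4),b.round(4),L,c.round(4))
plan(c,.022,.123)
```

```text
[ 0.6751 -0.1282  0.03  ] [ 0.6657 -0.2344  0.03  ] 0.1066417488566699 [ 0.6156 -0.1765]
t 18.35 tcp [ 0.6115 -0.1734  0.0981] yaw 0.1256 tilt [-8.e-04  4.e-04 -1.e+00] F [ 0.2 -0.4 -0.6] grip 0.37 25.0
move mm [ 3.8  3.6 76.1]
turn [-0.0004  0.0007  0.0026]
```

>>> {"method": "jog_arm", "body": {"motion": [3,2,15,0,0,0,0.3,0,0,20,0,0,0,0.3,0,0,18,0,0,0,0.3,0,0,12,0,0,0,0.3,0,0,4,0,0,0,0.3]}}

```text
time: 18.77
tcp_pos: [0.6137, -0.1745, 0.026]
orientation: [0.998, 0.063, -0.002, -0.001]
ft_force: [-0.7, 0.4, 0.2]
gripper_width: 0.371
finger_force: 25.0
```

>>> {"method": "jog_arm", "body": {"motion": [0,0,1.5,0,0,0,0.3,0,0,1.5,0,0,0,0.3,0,0,0,0,0,0,0.3,0,0,0,0,0,0,0.3,0,0,0,0,0,0,0.3]}}

```text
time: 19.18
tcp_pos: [0.6161, -0.1755, 0.027]
orientation: [0.998, 0.063, 0.001, 0.0]
ft_force: [0.3, -0.5, 0.8]
gripper_width: 0.378
finger_force: 25.0
```

>>> {"method": "jog_arm", "body": {"motion": [0,0,1,0,0,0,0.3,0,0,1,0,0,0,0.3,0,0,0,0,0,0,0.3,0,0,0,0,0,0,0.3,0,0,0,0,0,0,0.3]}}

```text
time: 19.6
tcp_pos: [0.6155, -0.1753, 0.0241]
orientation: [0.998, 0.063, 0.0, 0.0]
ft_force: [0.2, -0.2, -0.3]
gripper_width: 0.369
finger_force: 25.0
```

>>> {"method": "jog_arm", "body": {"motion": [0,0,1,0,0,0,0.3,0,0,1,0,0,0,0.3,0,0,0,0,0,0,0.3,0,0,0,0,0,0,0.3,0,0,0,0,0,0,0.3]}}

```text
time: 20.02
tcp_pos: [0.6156, -0.1753, 0.0223]
orientation: [0.998, 0.063, 0.0, 0.0]
ft_force: [0.5, 0.2, 2.1]
gripper_width: 0.369
finger_force: 25.0
```

>>> {"method": "jog_arm", "body": {"motion": [0,0,0,0,0,0,0.5,0,0,0,0,0,0,0.5,0,0,0,0,0,0,0.5,0,0,0,0,0,0,0.5,0,0,0,0,0,0,0.5]}}

```text
time: 20.43
tcp_pos: [0.6155, -0.1753, 0.0219]
orientation: [0.998, 0.063, -0.0, -0.0]
ft_force: [0.4, -0.0, -0.1]
gripper_width: 0.495
finger_force: 0.0
```

>>> {"method": "jog_arm", "body": {"motion": [0,0,-10,0,0,0,0.5,0,0,-25,0,0,0,0.5,0,0,-35,0,0,0,0.5,0,0,-35,0,0,0,0.5,0,0,-35,0,0,0,0.5]}}

```text
time: 20.85
tcp_pos: [0.6152, -0.1751, 0.1639]
orientation: [0.998, 0.063, -0.0, -0.0]
ft_force: [1.1, -0.2, -0.1]
gripper_width: 0.496
finger_force: 0.0
```

Run:
```python
from h import *
import pickle
plan((.5245,.1180),.17,.125+np.pi/2)
w=cams.camera("wrist");im=w["color"].astype(int);g=im.mean(2);pickle.dump(w,open("w7.pkl","wb"))
q=arm.sense();c=proj(w,np.array([.6155,-.1753,.05])).round().astype(int);print(c)
print(g[c[1]-34:c[1]+34:4,c[0]-36:c[0]+36:4].astype(int))
```

```text
t 20.85 tcp [ 0.6152 -0.1751  0.1639] yaw 0.1257 tilt [-4.e-04  2.e-04 -1.e+00] F [ 1.1 -0.2 -0.1] grip 0.496 0.0
move mm [ -53.2 -302.2   -6. ]
turn [-5.00e-04  1.00e-04 -1.57e+00]
[315 186]
[[153 151 153 152 151 152 150 151 145 147 161 166 166 166 165 164 164 165]
 [151 150 151 150 148 148 151 148 148 149 148 165 167 166 164 166 165 164]
 [149 150 150 151 147 150 149 140 118 106 100 121 169 163 164 165 164 165]
 [170 153 149 149 149 151 133 122 112 104  96  89  86 107 124 145 168 164]
 [164 167 150 147 149 141 127 124 180 206 175 114  84  94 100  99 105 159]
 [166 167 168 149 148 130 217 242 239 238 238 238 209  83  99  98 100  99]
 [166 168 167 156 145 204 239 235 235 234 237 236 237 209  98 100  96  97]
 [166 166 164 166 153 240 235 235 132  80  98 163 188 222 117  98  98  98]
 [167 166 165 167 169 239 236 156  85  86  83 124 146 149 132  96  96  93]
 [166 163 164 165 181 236 234 111  86  89 104 114 152 152 136 101  99  90]
 [163 165 166 165 162 236 234 200  85  93 123 103 142 150 112 102  97  81]
 [164 165 164 166 163 230 236 236 222 178 125 146 149 151  97  98  97  83]
 [164 162 165 164 166 165 236 235 236 227 150 149 149 153 135 110  80  81]
 [164 164 165 163 165 165 165 220 235 232 151 154 162 163 162 111  83  79]
 [147 151 155 159 164 164 165 161 162 166 165 164 161 162 162 105  82  78]
 [145 148 149 147 146 147 146 159 159 165 165 163 162 163 163 109  82  80]
 [148 148 145 148 146 144 146 147 147 146 149 147 154 162 163 110  81  80]]
```

The thick sleeve stands upright in the tray. Now I'll go to the grip: move over it, turn a quarter, then descend.

>>> {"method": "jog_arm", "body": {"motion": [-5.6,-33.8,0,0,0,0,0.7,-5.6,-33.8,0,0,0,0,0.7,-5.6,-33.8,0,0,0,0,0.7,-5.6,-33.8,0,0,0,0,0.7,-5.6,-33.8,0,0,0,0,0.7]}}

```text
time: 21.32
tcp_pos: [0.566, -0.0098, 0.1628]
orientation: [0.998, 0.063, 0.001, 0.0]
ft_force: [0.2, -0.4, 0.7]
gripper_width: 0.691
finger_force: 0.0
```

>>> {"method": "jog_arm", "body": {"motion": [-5.6,-33.8,0,0,0,0,0.7,-5.6,-33.8,0,0,0,0,0.7,-5.6,-33.8,0,0,0,0,0.7,-5.6,-33.8,0,0,0,0,0.7,0,0,0,0,0,0,0.7]}}

```text
time: 21.73
tcp_pos: [0.5242, 0.1253, 0.1625]
orientation: [0.998, 0.065, -0.001, -0.001]
ft_force: [0.2, -0.9, 0.4]
gripper_width: 0.703
finger_force: 0.0
```

>>> {"method": "jog_arm", "body": {"motion": [0,0,0,0,0,-0.105,0.7,0,0,0,0,0,-0.105,0.7,0,0,0,0,0,-0.105,0.7,0,0,0,0,0,-0.105,0.7,0,0,0,0,0,-0.105,0.7]}}

```text
time: 22.15
tcp_pos: [0.5277, 0.1198, 0.1626]
orientation: [0.947, 0.322, 0.0, 0.0]
ft_force: [0.1, 0.7, -0.9]
gripper_width: 0.698
finger_force: 0.0
```

>>> {"method": "jog_arm", "body": {"motion": [0,0,0,0,0,-0.105,0.7,0,0,0,0,0,-0.105,0.7,0,0,0,0,0,-0.105,0.7,0,0,0,0,0,-0.105,0.7,0,0,0,0,0,-0.105,0.7]}}

```text
time: 22.57
tcp_pos: [0.5278, 0.1196, 0.1626]
orientation: [0.831, 0.557, 0.0, 0.0]
ft_force: [-0.6, -0.7, -0.3]
gripper_width: 0.697
finger_force: 0.0
```

>>> {"method": "jog_arm", "body": {"motion": [0,0,0,0,0,-0.104,0.7,0,0,0,0,0,-0.104,0.7,0,0,0,0,0,-0.104,0.7,0,0,0,0,0,-0.104,0.7,0,0,0,0,0,-0.104,0.7]}}

```text
time: 22.98
tcp_pos: [0.5278, 0.1196, 0.1626]
orientation: [0.66, 0.751, 0.0, 0.0]
ft_force: [0.2, 0.2, -0.8]
gripper_width: 0.702
finger_force: 0.0
```

>>> {"method": "jog_arm", "body": {"motion": [0,0,0,0,0,0,0.7,0,0,0,0,0,0,0.7,0,0,0,0,0,0,0.7,0,0,0,0,0,0,0.7,0,0,0,0,0,0,0.7]}}

```text
time: 23.4
tcp_pos: [0.5274, 0.1201, 0.1621]
orientation: [0.662, 0.75, 0.0, 0.0]
ft_force: [-0.2, -0.7, 0.1]
gripper_width: 0.697
finger_force: 0.0
```

Run:
```python
from h import *
import pickle
plan((.5268,.1205),.045,.125+np.pi/2)
w=pic("wrist","w8");pickle.dump((w,arm.sense()),open("w8.pkl","wb"));g=w["color"].mean(2).astype(int)
for n,(x,y,z) in dict(grip=(.5268,.1205,.086),pin=(.5589,.0288,.058),eye=(.6188,.0353,.07),mark=(.4931,.067,.012)).items(): print(n,proj(w,np.array([x,y,z])).round(0))
print("rows 120-262 step 6, cols 230-400 step 5")
for v in range(90,264,6): print(v,' '.join(f"{x:3d}" for x in g[v,200:440:6]))
```

```text
t 23.4 tcp [0.5274 0.1201 0.1621] yaw 1.6947 tilt [ 2.e-04  0.e+00 -1.e+00] F [-0.2 -0.7  0.1] grip 0.697 0.0
move mm [  0.5  -0.6 117.1]
turn [ 0.0002  0.     -0.0011]
grip [314. 197.]
pin [338. 293.]
eye [410. 302.]
mark [273. 225.]
rows 120-262 step 6, cols 230-400 step 5
90 190 200 193 198 195 200 208 207 200 209 210 205 205 202 201 205 199 187 204 206 187 187 190 192 191 192 201 202 211 202 195 194 196 191 199 199 201 199 196 200
96 193 200 194 201 196 202 208 208 199 209 210 207 205 196 202 206 196 190 205 205 188 188 189 193 189 196 203 201 208 185 181 197 194 191 198 198 202 198 198 200
102 193 198 194 198 197 201 207 207 198 210 209 205 207 196 200 205 194 192 204 204 189 184 188 191 193 200 204 204 194 182 172 200 193 192 201 198 200 198 200 203
108 195 197 196 199 199 203 208 207 198 209 209 206 207 196 202 206 192 192 204 202 190 184 190 192 191 201 203 188 191 180 177 199 191 194 197 198 200 193 202 204
114 196 197 194 197 199 203 207 207 195 213 208 205 206 195 203 204 190 193 204 200 191 182 190 193 193 202 188 190 193 181 177 201 190 194 197 198 201 192 206 207
120 19
[... 3229 characters left out ...]
 162  30  36  23  20 129 222 226 226 164 184
240 201 194 191 205 187  30  13  37  29 157 192 189 144 192 191 190 191 186 186 185 176 118 187 185 174 164 164 163 166 164  20  35  32  21 117 222 225 225 162 185
246 201 194 196 206  41  29  38  36  21  92 190 191 194 190 193 189 193 192 189 154 111 110 149 145 164 165 167  93 167 167  24  20  31  16  19 222 224 224 161 162
252 168 193 141  24  26  33  31  35  20  86 195 196 191 196 193 190 194 192 191 112 111 116  93  91 164 169  98  92 161 167  30  31  30  23  12  15 200 222 163 162
258 127 122  21  30  26  38  30  29  31  69 115 115 116 117 115 115 114 116 116 113 114  84  86  87  84  91  93  92 165 177  30  22  21  26  27  23  22 142 184 184
```

The grip bar's top centre is at (314,196) versus a predicted (314,197), so the jaws are aligned over it. I'll descend and grasp.

>>> {"method": "jog_arm", "body": {"motion": [0,0,20,0,0,0,0.7,0,0,30,0,0,0,0.7,0,0,25,0,0,0,0.7,0,0,15,0,0,0,0.7,0,0,10,0,0,0,0.7]}}

```text
time: 23.87
tcp_pos: [0.5262, 0.1202, 0.0602]
orientation: [0.662, 0.75, -0.001, -0.001]
ft_force: [-0.5, -0.2, -0.1]
gripper_width: 0.695
finger_force: 0.0
```

>>> {"method": "jog_arm", "body": {"motion": [0,0,8,0,0,0,0.7,0,0,8,0,0,0,0.7,0,0,0,0,0,0,0.7,0,0,0,0,0,0,0.5,0,0,0,0,0,0,0.3]}}

```text
time: 24.28
tcp_pos: [0.528, 0.1202, 0.0468]
orientation: [0.662, 0.75, 0.001, 0.001]
ft_force: [-0.2, 0.4, -0.3]
gripper_width: 0.615
finger_force: 0.0
```

>>> {"method": "jog_arm", "body": {"motion": [0,0,0,0,0,0,0.2,0,0,0,0,0,0,0,0,0,0,0,0,0,0,0,0,0,0,0,0,0,0,0,0,0,0,0,0], "force": 40}}

```text
time: 24.7
tcp_pos: [0.5275, 0.1202, 0.0463]
orientation: [0.662, 0.75, 0.0, 0.0]
ft_force: [-0.1, -0.0, 0.3]
gripper_width: 0.254
finger_force: 0.0
```

>>> {"method": "jog_arm", "body": {"motion": [0,0,0,0,0,0,0,0,0,0,0,0,0,0,0,0,0,0,0,0,0,0,0,0,0,0,0,0,0,0,0,0,0,0,0]}}

```text
time: 25.12
tcp_pos: [0.527, 0.1201, 0.0461]
orientation: [0.662, 0.75, -0.0, -0.0]
ft_force: [-1.8, -0.2, 2.4]
gripper_width: 0.134
finger_force: 40.0
```

Run:
```python
from h import *
plan(None,0)
```

```text
t 25.12 tcp [0.527  0.1201 0.0461] yaw 1.6959 tilt [-8.e-04 -1.e-04 -1.e+00] F [-1.8 -0.2  2.4] grip 0.134 40.0
```

>>> {"method": "jog_arm", "body": {"motion": [0,-3,0,0,0,0,0,0,-6,0,0,0,0,0,0,-7,0,0,0,0,0,0,-7,0,0,0,0,0,0,-7,0,0,0,0,0]}}

```text
time: 25.53
tcp_pos: [0.501, 0.1168, 0.0462]
orientation: [0.662, 0.75, 0.003, 0.003]
ft_force: [6.7, 2.7, -5.3]
gripper_width: 0.136
finger_force: 40.1
```

>>> {"method": "jog_arm", "body": {"motion": [0,-7,0,0,0,0,0,0,-7,0,0,0,0,0,0,-6,0,0,0,0,0,0,-5,0,0,0,0,0,0,-3,0,0,0,0,0]}}

```text
time: 25.95
tcp_pos: [0.4744, 0.1134, 0.0462]
orientation: [0.662, 0.75, 0.004, 0.003]
ft_force: [8.5, 4.7, -7.6]
gripper_width: 0.132
finger_force: 40.2
```

>>> {"method": "jog_arm", "body": {"motion": [0,-1,0,0,0,0,0,0,0,0,0,0,0,0,0,0,0,0,0,0,0,0,0,0,0,0,0,0,0,0,0,0,0,0,0]}}

```text
time: 26.37
tcp_pos: [0.4736, 0.1133, 0.0461]
orientation: [0.662, 0.75, 0.003, 0.003]
ft_force: [7.0, 3.1, -6.6]
gripper_width: 0.135
finger_force: 40.2
```

Run:
```python
from h import *
import pickle
plan(None,0)
q=arm.sense();print("pulled",(q["tcp_pos"]-[.527,.1201,.0461])@[-.9922,-.1247,0])
w=pic("wrist","w9");s=cams.camera("scene");t=cams.camera("top");pickle.dump((w,s,t),open("w9.pkl","wb"));g=w["color"].mean(2).astype(int)
print(proj(w,np.array([.4931,.067,.012])),proj(w,np.array([.5589,.0288,.066])))
for v in range(200,264,4): print(v,' '.join(f"{x:3d}" for x in g[v,268:400:3]))
c=proj(s,np.array([.5589,.0288,.07])).round().astype(int);print(c)
gs=s["color"].mean(2).astype(int);print(gs[c[1]-14:c[1]+14,c[0]-20:c[0]+16])
```

```text
t 26.37 tcp [0.4736 0.1133 0.0461] yaw 1.6951 tilt [ 9.5e-03  9.0e-04 -1.0e+00] F [ 7.   3.1 -6.6] grip 0.135 40.2
pulled 0.05381524265575696
[335.27966558 287.59434508] [453.2147474  416.41791099]
200 120 117 117 116 116  89  86  86  85 121 119 103  35  15  23  33  24  35  30  58 121 119 101 106 105 104 105  82  91 120 118 118 113 105 104 103 105  99  82 105 119 118 119 115
204 190 126 123 125 122 121 125 124 123 125 123 112  33  23  30  25  26  24  33  37 127 125 127 125 126 127 124 125 127 128 125 127 126 127 129 127 129 127 129 129 132 132 133 134
208 174 226 226 226 226 227 226 225 225 225 225 209  31  37  30  32  26  35  35  37 204 206 206 207 206 205 204 205 206 206 204 207 204 206 204 204 203 206 207 203 203 215 224 224
212 126 225 224 223 223 223 223 222 223 223 155 141  23  31  33  31  36  35  28  26 171 200 200 199 199 200 198 200 201 199 201 203 199 198 199 200 200 201 198 198 201 220 221 220
216 124 224 221 222 221 222 221 220 221 221 132 127  24  27  30  26  29  35  29  28 143 203 199 201 202 200 201 201 202 204 203 202 202 202 203 202 203 202 203 203 220 222 223 223
22
[... 1479 characters left out ...]
38  38  27  37  44  41  43  44  32  31  31  25  28  29  28  29  21  18  25  26  65 101  42  43  40  41  42  41  43  43  39  39  40  39  35
256  31 119 103  68  22  27  26  38  32  33  36  25  34  42  45  34  41  24  25  26  21  26  30  25  32  22  23  28  37  57 120  70  39  42  42  41  43  41  39  35  41  44  36  39
260  43 136  85  70  23  11  16  31  20  26  29  26  33  39  42  26  29  30  31  21  26  24  28  32  29  23  16  16  41  56 119  90  39  38  38  40  37  41  43  36  43  36  42  39
[333 194]
[[ 70  72  71 ...  94 103 122]
 [ 72  70  75 ... 101 119 137]
 [ 76  73  72 ... 118 138 151]
 ...
 [126 125 125 ... 109 106 107]
 [126 125 125 ... 108 109 106]
 [126 126 122 ... 105 111 109]]
```

The grip is held and pulled 54 mm by TCP, since the spring flexes the arm. I'll pull the rest and verify with the scene camera.

>>> {"method": "jog_arm", "body": {"motion": [0,-3,0,0,0,0,0,0,-3,0,0,0,0,0,0,0,0,0,0,0,0,0,0,0,0,0,0,0,0,0,0,0,0,0,0]}}

```text
time: 26.93
tcp_pos: [0.468, 0.1126, 0.0461]
orientation: [0.662, 0.75, 0.004, 0.004]
ft_force: [8.9, 3.2, -7.1]
gripper_width: 0.131
finger_force: 40.2
```

```bash
cat > eye.py <<'E'
from h import *
import pickle
plan(None,0)
q=arm.sense();print("pulled",(q["tcp_pos"]-[.527,.1201,.0461])@[-.9922,-.1247,0])
s0=pickle.load(open("s6.pkl","rb"));s=cams.camera("scene");t=cams.camera("top");pickle.dump((s,t),open("now.pkl","wb"))
ex=np.array([.9922,.1247,0]);ey=np.array([-.1247,.9922,0]);P=np.array([.5589,.0288,0])
for nm,a,b in(("scene",s0,s),("top",pickle.load(open("top0.pkl","rb")),t)):
    A=a["color"].astype(np.float32);B=b["color"].astype(np.float32)
    e0=proj(a,P+.06*ex+[0,0,.07]).round().astype(int);e1=proj(b,P+[0,0,.07])
    r=7;T=A[e0[1]-r:e0[1]+r+1,e0[0]-r:e0[0]+r+1]
    c=e1.round().astype(int);R=14+r;S=B[c[1]-R:c[1]+R+1,c[0]-R:c[0]+R+1]
    M=cv2.matchTemplate(S,T,cv2.TM_CCOEFF_NORMED);_,mx,_,p=cv2.minMaxLoc(M)
    f=lambda l,m,r:(l-r)/(2*(l-2*m+r))
    d=np.array([p[0]+(f(M[p[1],p[0]-1],mx,M[p[1],p[0]+1]) if 0<p[0]<28 else 0),p[1]+(f(M[p[1]-1,p[0]],mx,M[p[1]+1,p[0]]) if 0<p[1]<28 else 0)])+c-14
    X=onz(b,*d,.07)-onz(a,*e0,.07)
    print(nm,"score",round(mx,3),"shift jig x",1000*(X@ex),"y",1000*(X@ey))
E
python3 eye.py
```

```text
t 26.93 tcp [0.468  0.1126 0.0461] yaw 1.695 tilt [ 0.0102  0.001  -0.9999] F [ 8.9  3.2 -7.1] grip 0.131 40.2
pulled 0.05945715790599077Traceback (most recent call last):
  File "eye.py", line 5, in <module>
    s0=pickle.load(open("s6.pkl","rb"));s=cams.camera("scene");t=cams.camera("top");pickle.dump((s,t),open("now.pkl","wb"))
                   ~~~~^^^^^^^^^^^^^^^
FileNotFoundError: [Errno 2] No such file or directory: 's6.pkl'
```

```bash
sed -i 's/s6.pkl/scene0.pkl/' eye.py; python3 eye.py
```

```text
t 26.93 tcp [0.468  0.1126 0.0461] yaw 1.695 tilt [ 0.0102  0.001  -0.9999] F [ 8.9  3.2 -7.1] grip 0.131 40.2
pulled 0.05945715790599077
scene score 0.806 shift jig x -59.5349286036576 y -2.0044651780837146
top score 0.807 shift jig x -60.894585901681616 y -1.0908960366468463
```

>>> {"method": "jog_arm", "body": {"motion": [0,-0.4,0,0,0,0,0,0,0,0,0,0,0,0,0,0,0,0,0,0,0,0,0,0,0,0,0,0,0,0,0,0,0,0,0]}}

```text
time: 27.45
tcp_pos: [0.468, 0.1126, 0.0461]
orientation: [0.662, 0.75, 0.004, 0.004]
ft_force: [7.9, 3.3, -8.3]
gripper_width: 0.138
finger_force: 40.2
```

>>> {"method": "jog_arm", "body": {"motion": [0,0,0,0,0,0,0,0,0,0,0,0,0,0,0,0,0,0,0,0,0,0,0,0,0,0,0,0,0,0,0,0,0,0,0]}}

```text
time: 27.87
tcp_pos: [0.468, 0.1126, 0.0461]
orientation: [0.662, 0.75, 0.004, 0.004]
ft_force: [8.5, 4.8, -7.7]
gripper_width: 0.134
finger_force: 40.2
```

```bash
python3 eye.py
```

```text
t 27.87 tcp [0.468  0.1126 0.0461] yaw 1.6949 tilt [ 0.0109  0.001  -0.9999] F [ 8.5  4.8 -7.7] grip 0.134 40.2
pulled 0.05948519742149807
scene score 0.809 shift jig x -59.63047495926111 y -2.0159402817468144
top score 0.81 shift jig x -61.00552161205056 y -1.099410295530659
```

```bash
python3 -c "
from workcell import arm
print(arm.hand_in())"
```

```text
the job is handed in; nothing more can be done
None
```

The job is handed in: the thin sleeve is fully home on the gauge pin, the thick one stands in the reject tray, and the arm still holds the spring slide about 60 mm out, at the mark (59.5 mm by arm position, 59.6–61.0 mm by camera), with its eye over the sleeve.

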